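Open the drain tank and lean the tall plate in it

ROBOT

A 6-joint arm with a two-finger parallel gripper is mounted at the origin on a cart in front of the work surface, level with it; the furniture and walls round the work are solid. World frame = base frame: x ahead of the robot, y to its left, z up, the work surface at z = 0. Lengths are in m, angles in rad, forces in N, time in s.
With the tool pointing down it reaches from about 0.25 to 0.775 m from the base axis. Payload 4 kg.
Tool frame: the origin (TCP) lies between the finger pads; the fingertips stand 11 mm ahead of it and the grasp point (between the pads) lies 8 mm behind it (robot.tip_extent is the z of the fingertips in the tool frame, in m); z points along the fingers, y is the line along which they close (so a half turn about z gives the same grasp; the last joint's range is limited). The gripper opens to 94 mm and grips with 3 to 60 N. Pads are 16 mm wide; open, the fingers measure 119 mm over their backs; the gripper's body (75 mm by 177 mm) begins 78 mm behind the grasp point.
Start: joints at [1.127, 0.087, 1.371, -0, 1.684, -0.103], TCP at [0.184, 0.518, 0.217] pointing down, gripper open.
Joint ranges: [-3.1, 3.1], [-0.76, 2.03], [0.27, 2.55], [-1.08, 4.22], [0.17, 2.65], [-2.57, 2.57]. Speed limits (rad/s): [2.79, 2.79, 3.14, 3.14, 3.14, 3.14].

INTERFACE

Orientations are given as [roll, pitch, yaw] about the fixed x, y, z axes, in that order (R = Rz(yaw) Ry(pitch) Rx(roll)).
In Python, from bench import robot, imaging gives the robot as it stands.
- The arm moves only by the shell command python3 -m pendant 'ROWS'. ROWS is JSON, a list of rows, each a list of 7 numbers: the shift along the world's x, y, z in cm, then the turn, a rotation vector about the world's x, y, z in degrees, then the opening, from 0 (shut) to 1 (fully open). In form: [[dx, dy, dz, ax, ay, az, jaw], ...]. A call has 1 to 8 rows; each row shifts and turns the commanded pose from where the row before left it; what a row does not reach is not made up. A row lasts 1/10 s, in which the tool goes at most 50 mm and 8.59 degrees, less where a joint would pass 70% of its speed; a pose out of reach is approached as far as the arm can. A call is refused whole if a number of a shift passes 5 or a number of a turn 8.59, either way. A call with a gripper value outside its range is refused whole. The fingers move at their own pace and stop on an object; the grip force is fixed at half the most. Time passes only in rows, so rows that do not move let the fingers close. It gives the time, the measured TCP pose, the force, the opening and the grip force at its end, in the units of the state.
- robot.get_obs(): the state, without advancing time (a new reading comes with each control period).
- imaging.snapshot(name): name is "scene" or "top"; returns the picture (400x640x3 uint8, red, green, blue); there is no depth.
- imaging.camera_params(name): a dict with "camera_matrix" (3x3 intrinsics, pixels), "R" (3x3) and "t" (3): a world point X has camera coordinates R X + t. Camera axes: x right, y down, z forward; pixel columns grow to the right and rows downward; lengths in m; the calibration is good to about 2 mm. A picture is of the moment at which its call begins. camera_params takes no time and is no camera call.
- robot.close_job(): hands the job in; it is judged then, once.
The state is a dict: "time": time; "joint_positions": joint angles; "qvel": joint speeds; "joint_torque": joint torques, N m; "tool_pos": TCP position; "ee_rot": TCP orientation; "wrist_force": force on the tool from outside, world axes, zero at the start; "wrist_torque": the same for the moment, N m; "width": finger opening in m; "finger_force": force on a finger pad.
Only numpy, scipy, OpenCV 4.12 (cv2) and the standard library are available. Lean on these libraries where they do the work, as an engineer would, in place of code of your own. Each camera call takes 0.05 s, during which the arm holds its last target. There are 200 camera calls.

TASK

Lift the loose cover off the steel drain tank by its knob and set it down flat on the black rubber mat, knob up. Then take the taller of the two plates out of the rack and lean it in the tank to drain: its foot on the tank floor right beside the low middle rib, its upper part resting against one of the two long walls, at a clear slant, with the grip strip above the rim. Set both down without dropping them, and leave the shorter plate in the rack and the bench things around where they are.

Things in the scene. Friction and masses are not known exactly. Their poses are not given: they have to be found in the camera images.
- tank: open steel drain tank, fixed, 132 x 92 mm outside (x, y), 100 mm high; inside 124 x 84 mm, inner floor 5 mm above the bench. A low rib, 6 mm thick, 8 mm high, runs along x down the middle of the floor. Small wire handles on the short ends reach 83 mm from the middle. Origin: centre of its underside; x along the long walls, z up. Tank, mat and rack stand in a row in any order
- tank_floor (a point): centre of the tank's inner floor, 5 mm above the bench, under the middle of the rib; axes as the tank
- cover: loose steel cover of the tank, 0.25 kg: slab 140 x 100 x 5 mm with a locating pad 116 x 76 x 6 mm below it that drops into the tank with 4 mm of play all round, and a round black knob in the middle of its top. Origin: centre of the slab's underside (100 mm above the bench on the tank, 10 mm when lying on the mat); the pad's underside is at z = -6 mm
- cover_knob (a point): middle of the knob's cylindrical part, 30 mm above the cover's origin; the knob is 32 mm in diameter from 18 to 40 mm above the origin and its top is at 42 mm
- mat: black rubber mat, fixed flat on the bench, 150 x 130 x 4 mm (x, y, z). Origin: centre of its underside
- rack: grey plastic rack, fixed, base 116 x 104 x 8 mm (x, y, z); two slots 9 mm wide along x at y = -33 and +33 mm between fins that reach 62 mm above the bench. The plates stand upright in the slots on the base; which plate is in which slot varies. Origin: centre of its underside
- tall_plate: the taller plate, 0.16 kg: white flat slab 100 mm wide (x), 5 mm thick (y), 150 mm high (z), with a dark grip strip 60 mm wide, 12 mm thick and 26 mm high on both faces at its top edge (124 to 150 mm up). Origin: middle of its lower edge, 8 mm above the bench in the rack
- tall_plate_grip (a point): middle of the tall plate's grip strip, 137 mm above its origin
- tall_plate_foot (a point): middle of the tall plate's lower edge (its foot)
- short_plate: the shorter plate, of the same make, 100 x 5 x 115 mm, in the other slot; it stays. Origin: middle of its lower edge
- timer: bystander: small white bench timer, 70 x 64 x 20 mm. Origin: centre of its underside
- petri_dish: bystander: clear covered petri dish, 69 mm in diameter, 14 mm high. Origin: centre of its underside
- stain_bottle: bystander: small brown bottle, 36 mm in diameter, 70 mm high, standing between two of the row. Origin: centre of its underside
- drop_bottle: bystander: white bottle, 42 mm in diameter, 85 mm high, behind the row. Origin: centre of its underside

How it is judged:
By the outcome, as a careful person would: the job done as asked, in the order asked, and still so for the second after the job is handed in, with the robot touching nothing.
It also fails if it takes over 64 s, if anything falls off the work surface, if the arm or the gripper's body presses on something with over 40 N, if the wrist force passes 120 N, or if a joint passes its speed limit or range.

## Working session

There is one attempt and no reset: what is moved stays moved. The work goes in short steps, Python scripts to look and compute and a shell command to move; the robot and the scene stay as the last step left them, time stands still between calls to the robot, and variables do not carry over. Pictures are saved under pics/ and viewed, at most 10 in all, crops included, and the job is handed in when it is done.

```bash
mkdir -p pics; ls; python3 - <<'E'
from bench import robot, imaging
import cv2
for n in ("scene","top"):
    im=imaging.snapshot(n); cv2.imwrite(f"pics/{n}0.png",im[:,:,::-1])
    p=imaging.camera_params(n); print(n,p)
print(robot.get_obs(), robot.tip_extent)
E
```

```text
pics
scene {'camera_matrix': array([[457.8712959 ,   0.        , 319.39387243],
       [  0.        , 457.8712959 , 200.40835373],
       [  0.        ,   0.        ,   1.        ]]), 'R': array([[ 0.15121549, -0.98847244,  0.00749092],
       [-0.7951358 , -0.12613425, -0.59316878],
       [ 0.58727586,  0.08374001, -0.80504328]]), 't': array([-0.28890876,  0.42168623,  0.73431774])}
top {'camera_matrix': array([[397.72612036,   0.        , 313.64501216],
       [  0.        , 397.72612036, 197.99749343],
       [  0.        ,   0.        ,   1.        ]]), 'R': array([[-0.01912487, -0.99920595,  0.03495285],
       [-0.9928181 ,  0.01485012, -0.1187084 ],
       [ 0.11809509, -0.03697211, -0.99231377]]), 't': array([-0.22863237,  0.49868861,  0.91151648])}
{'time': 0.1, 'joint_positions': array([ 1.12690500e+00,  8.78623155e-02,  1.37205496e+00, -1.40878022e-05,
        1.68359427e+00, -1.03097708e-01]), 'qvel': array([-1.07889176e-03, -8.21612324e-04, -5.57360260e-03, -1.41036949e-03,
       -3.56608738e-04,  4.91594564e-05]), 'joint_torque': array([ 2.47243290e-03, -3.41249049e+01, -3.03303266e+01,  7.20272167e-02,
        3.02977581e-02, -9.84868643e-05]), 'tool_pos': array([0.18363981, 0.51795192, 0.21545589]), 'ee_rot': array([-3.13968251e+00, -1.83556443e-04,  2.80079729e+00]), 'wrist_force': array([-0.15792807, -0.26933442,  0.14976009]), 'wrist_torque': array([-0.0089166 ,  0.00577473,  0.01553464]), 'finger_force': 0.0, 'width': 0.09378478459958965} 0.011
```

View pics/scene0.png

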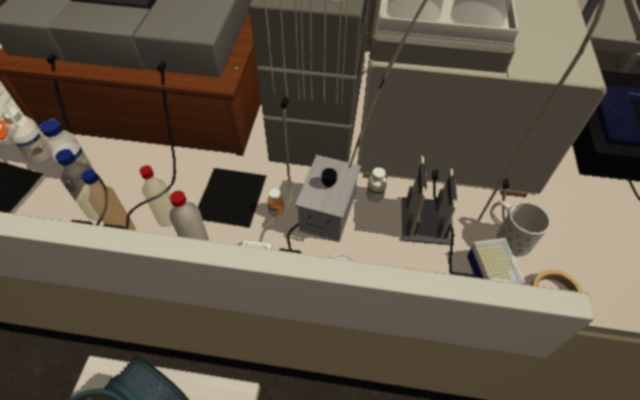

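View pics/top0.png

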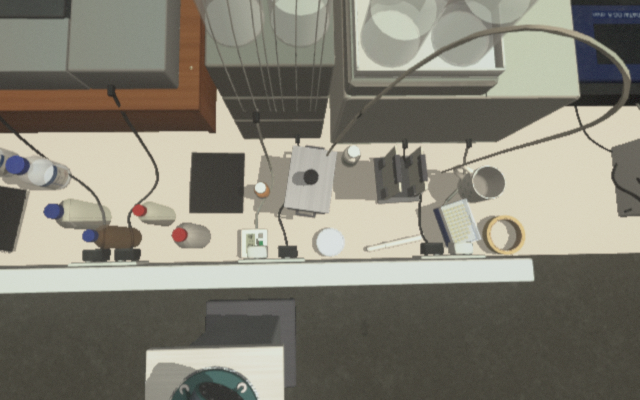

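The top view shows the mat at about (217,183), the tank with its cover at (310,180), knob at (311,177), and the rack at (402,173). Next I'll enlarge both views.

```bash
python3 - <<'E'
import cv2
a=cv2.imread("pics/top0.png")[125:265,180:440]; cv2.imwrite("pics/topc.png",cv2.resize(a,None,fx=3,fy=3,interpolation=cv2.INTER_CUBIC))
a=cv2.imread("pics/scene0.png")[145:265,280:480]; cv2.imwrite("pics/scenec.png",cv2.resize(a,None,fx=4,fy=4,interpolation=cv2.INTER_CUBIC))
E
```

```text
(no output)
```

View pics/topc.png

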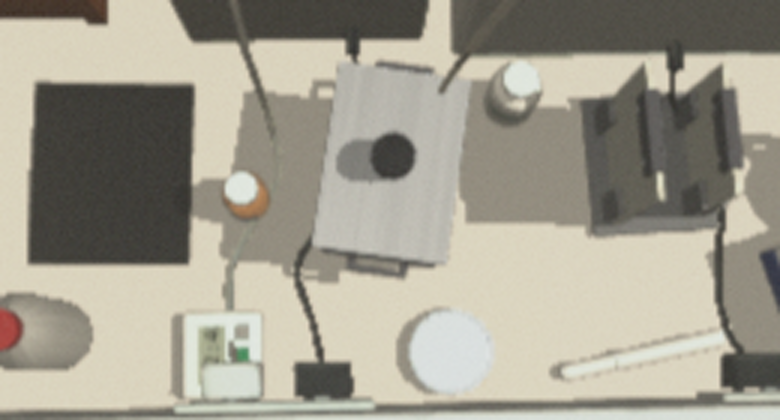

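View pics/scenec.png

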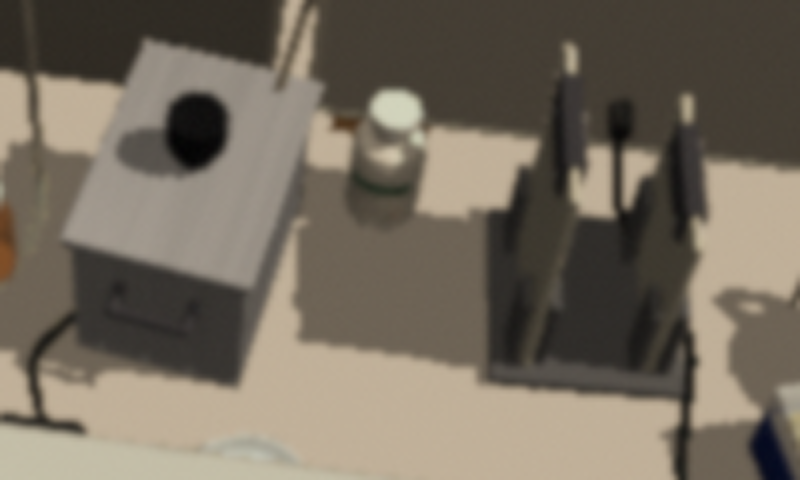

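```bash
cat > h.py <<'E'
import numpy as np
from bench import imaging
from scipy.optimize import least_squares
P={n:imaging.camera_params(n) for n in("scene","top")}
def proj(n,X):
    p=P[n]; c=p["R"]@np.asarray(X,float)+p["t"]; q=p["camera_matrix"]@c; return q[:2]/q[2]
def loc(pose,l):
    x,y,a=pose; c,s=np.cos(a),np.sin(a); return [x+c*l[0]-s*l[1],y+s*l[0]+c*l[1],l[2]]
def fit(obs,x0):
    f=lambda q:np.concatenate([proj(n,loc(q,l))-uv for n,l,uv in obs])
    r=least_squares(f,x0); return r.x,np.abs(r.fun).reshape(-1,2).round(1).tolist()
def T(u,v): return np.array([u/3+180,v/3+125])
def S(u,v): return np.array([u/4+280,v/4+145])
def ray(n,uv,z):
    p=P[n]; d=p["R"].T@np.linalg.inv(p["camera_matrix"])@np.r_[uv,1]; o=-p["R"].T@p["t"]; return (o+d*(z-o[2])/d[2]).round(4)
E
python3 - <<'E'
from h import *
C=lambda sx,sy:(sx*.07,sy*.05,.105)
tank,r=fit([("top",C(1,1),T(340,63)),("top",C(1,-1),T(470,82)),("top",C(-1,-1),T(443,264)),("top",C(-1,1),T(313,247)),
 ("scene",C(1,1),S(145,39)),("scene",C(1,-1),S(323,84)),("scene",C(-1,-1),S(248,290)),("scene",C(-1,1),S(65,240))],[.5,-.2,0]); print("tank",tank,r)
print("knob",ray("top",T(392,156),.138),ray("scene",S(198,127),.136))
M=lambda sx,sy:(sx*.075,sy*.065,.004)
m,r=fit([("top",M(1,1),T(37,83)),("top",M(1,-1),T(193,85)),("top",M(-1,-1),T(189,264)),("top",M(-1,1),T(29,263))],[.5,0,0]); print("mat",m,r)
B=lambda sx,sy:(sx*.058,sy*.052,.008)
k,r=fit([("top",B(1,1),T(583,99)),("top",B(-1,1),T(592,231)),("top",B(-1,-1),T(723,222)),("scene",B(1,1),S(488,212)),("scene",B(-1,1),S(490,368)),("scene",B(-1,-1),S(690,388))],[.5,-.4,0]); print("rack",k,r)
for s in(1,-1):
  for h in(.158,.123):
    print(s,h,[(((proj("top",loc(k,(x,s*.033,h)))-[180,125])*3).round().tolist(),((proj("scene",loc(k,(x,s*.033,h)))-[280,145])*4).round().tolist()) for x in(.05,.03,-.03,-.05)])
for nm,uv,z in(("stain",T(241,187),.07),("drop",T(521,80),.085),("petri",T(451,350),.014),("timer",T(222,356),.02),("wall",T(222,412),.1)): print(nm,ray("top",uv,z))
E
```

```text
tank [ 0.52847311 -0.22958291 -0.15714053] [[0.1, 0.8], [0.9, 0.8], [1.6, 0.5], [0.3, 0.2], [0.4, 0.4], [0.1, 0.0], [0.5, 0.5], [2.1, 0.1]]
knob [ 0.5273 -0.2277  0.138 ] [ 0.525  -0.2313  0.136 ]
mat [ 0.53957459 -0.00376422 -0.02333167] [[0.6, 0.4], [0.6, 0.5], [0.4, 0.4], [0.4, 0.4]]
rack [ 0.5452445  -0.44624918  0.06563776] [[0.2, 1.6], [1.6, 0.6], [0.3, 0.2], [0.5, 2.2], [0.1, 1.9], [0.8, 0.7]]
1 0.158 [([650.0, 56.0], [570.0, 39.0]), ([653.0, 84.0], [572.0, 69.0]), ([662.0, 168.0], [578.0, 164.0]), ([666.0, 196.0], [580.0, 197.0])]
1 0.123 [([638.0, 68.0], [557.0, 85.0]), ([641.0, 95.0], [559.0, 114.0]), ([650.0, 176.0], [564.0, 208.0]), ([653.0, 203.0], [566.0, 240.0])]
-1 0.158 [([742.0, 49.0], [702.0, 48.0]), ([745.0, 77.0], [706.0, 78.0]), ([756.0, 160.0], [717.0, 174.0]), ([759.0, 189.0], [721.0, 207.0])]
-1 0.123 [([727.0, 61.0], [685.0, 94.0]), ([730.0, 88.0], [689.0, 123.0]), ([740.0, 168.0], [699.0, 217.0]), ([743.0, 196.0], [703.0, 251.0])]
stain [ 0.5167 -0.1145  0.07  ]
drop [ 0.5939 -0.3288  0.085 ]
petri [ 0.391  -0.2759  0.014 ]
timer [ 0.3896 -0.0943  0.02  ]
wall [ 0.3491 -0.1033  0.1   ]
```

```bash
python3 - <<'E'
from h import *
def tri(a,b):
    f=lambda X:np.r_[proj("top",X)-a,proj("scene",X)-b]
    r=least_squares(f,[.55,-.25,.1]); return r.x.round(3),r.fun.round(1)
print(tri(T(443,90),S(278,87)))
print("cable at back edge",tri(np.array([400,62]),np.array([382,83])))
E
python3 -m pendant '[[0,0,4,0,0,0,1],[0,0,4,0,0,0,1],[0,0,4,0,0,0,1],[0,0,4,0,0,0,1],[1.5,-3.5,1,0,0,-8,1],[1.5,-3.5,0,0,0,-8,1],[1.5,-3.5,0,0,0,-8,1],[1.5,-3.5,0,0,0,-8,1]]'
```

```text
(array([ 0.581, -0.267,  0.108]), array([-0.1,  0. ,  0.1, -0. ]))
cable at back edge (array([ 0.732, -0.36 ,  0.229]), array([-22.7,   4. ,  24. ,  -3.3]))
time: 0.9
tool_pos: [0.2441, 0.3771, 0.3861]
ee_rot: [-3.141, 0.0, 2.237]
wrist_force: [0.7, -0.3, 0.0]
width: 0.094
finger_force: 0.0
```

```bash
python3 -m pendant '[[2,-3.5,0,0,0,-8,1],[2,-3.5,0,0,0,-8,1],[2,-3.5,0,0,0,-8,1],[2,-3.5,0,0,0,-8,1],[2,-3.5,0,0,0,-8,1],[2,-3.5,0,0,0,-8,1],[2,-3.5,0,0,0,-8,1],[2,-3.5,0,0,0,-8,1]]'; python3 -m pendant '[[2,-3.5,0,0,0,-8,1],[2,-3.5,0,0,0,-8,1],[2,-3.5,0,0,0,-8,1],[2,-3.5,0,0,0,-8,1],[2,-3.5,0,0,0,-8,1],[2,-3.5,0,0,0,-8,1],[0,-3.5,0,0,0,-8,1],[0,0,0,0,0,-1,1]]'
```

```text
time: 1.7
tool_pos: [0.4042, 0.0968, 0.3861]
ee_rot: [-3.141, 0.0, 1.119]
wrist_force: [0.5, -0.4, 0.2]
width: 0.0942
finger_force: 0.0
time: 2.5
tool_pos: [0.524, -0.1504, 0.384]
ee_rot: [-3.141, 0.004, 0.123]
wrist_force: [0.2, 0.0, -0.6]
width: 0.0939
finger_force: 0.0
```

```bash
python3 -m pendant '[[0.1,-4,0,0,0,-8,1],[0.1,-4,0,0,0,-8,1],[0,0,-4,0,0,0,1],[0,0,-4,0,0,0,1],[0,0,-4,0,0,0,1],[0,0,-4,0,0,0,1],[0,0,-4,0,0,0,1],[0,0,0,0,0,0,1]]'; python3 - <<'E'
from bench import imaging
import cv2
a=imaging.snapshot("top")[125:265,230:410,::-1]; b=imaging.snapshot("scene")[90:230,250:400,::-1]
cv2.imwrite("pics/k.png",cv2.hconcat([cv2.resize(x,(390,390*x.shape[0]//x.shape[1])) for x in (a[:,:],)]+[cv2.resize(b,(390,390*a.shape[0]//a.shape[1]))]))
E
```

```text
time: 3.3
tool_pos: [0.5218, -0.2234, 0.1785]
ee_rot: [-3.136, 0.015, -0.147]
wrist_force: [-0.8, -0.3, -0.6]
width: 0.0942
finger_force: 0.0
```

View pics/k.png

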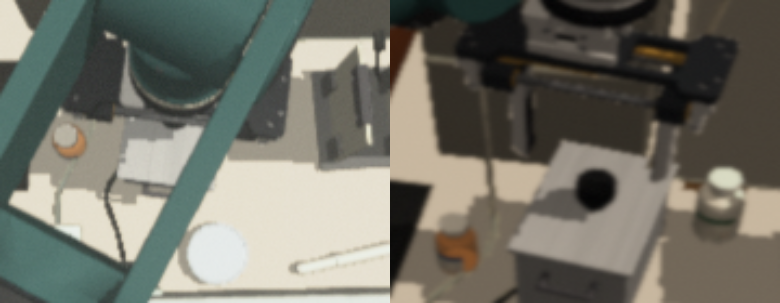

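The scene view shows the open fingers on either side of the knob at (597,190), and the way down is clear.

```bash
python3 -m pendant '[[0.4,-0.6,-1,0,-0.8,0,1],[0,0,-2,0,0,0,1],[0,0,-1.6,0,0,0,1],[0,0,-0.5,0,0,0,1],[0,0,0,0,0,0,1]]'
```

```text
time: 3.9
tool_pos: [0.5309, -0.233, 0.1377]
ee_rot: [-3.141, -0.017, -0.148]
wrist_force: [-0.0, -0.2, -0.4]
width: 0.0937
finger_force: 0.0
```

```bash
python3 -m pendant '[[0,0,0,0,0,0,1],[0,0,0,0,0,0,1]]'
```

```text
time: 4.1
tool_pos: [0.5309, -0.2331, 0.1376]
ee_rot: [-3.141, -0.017, -0.149]
wrist_force: [0.3, 0.1, 0.7]
width: 0.0943
finger_force: 0.0
```

```bash
python3 -m pendant '[[-0.4,0.35,0,0,0.95,0,1],[0,0,-0.8,0,0,0,1],[0,0,-0.7,0,0,0,1],[0,0,0,0,0,0,1],[0,0,0,0,0,0,1],[0,0,0,0,0,0,1]]'; python3 -m pendant '[[0,0,0,0,0,0,0.6],[0,0,0,0,0,0,0.4],[0,0,0,0,0,0,0.1],[0,0,0,0,0,0,0],[0,0,0,0,0,0,0],[0,0,0,0,0,0,0],[0,0,0,0,0,0,0],[0,0,0,0,0,0,0]]'
```

```text
time: 4.7
tool_pos: [0.5258, -0.2292, 0.1205]
ee_rot: [3.141, 0.003, -0.149]
wrist_force: [-0.6, -0.1, -0.4]
width: 0.0937
finger_force: 0.0
time: 5.5
tool_pos: [0.5258, -0.229, 0.1205]
ee_rot: [3.141, 0.003, -0.149]
wrist_force: [-0.5, 1.4, 0.3]
width: 0.0336
finger_force: 0.5
```

```bash
python3 -m pendant '[[0,0,0,0,0,0,0],[0,0,0,0,0,0,0],[0,0,0,0,0,0,0],[0,0,0,0,0,0,0]]'
```

```text
time: 5.9
tool_pos: [0.5259, -0.2289, 0.1205]
ee_rot: [3.142, 0.003, -0.149]
wrist_force: [0.5, -0.0, -0.1]
width: 0.0308
finger_force: 30.0
```

```bash
python3 -m pendant '[[0,0,0.5,0,0,0,0],[0,0,0.5,0,0,0,0],[0,0,1,0,0,0,0],[0,0,1.5,0,0,0,0],[0,0,2,0,0,0,0],[0,0,2,0,0,0,0],[0,0,1.5,0,0,0,0],[0,0,1,0,0,0,0]]'
```

```text
time: 6.7
tool_pos: [0.5264, -0.2295, 0.2232]
ee_rot: [3.14, -0.001, -0.149]
wrist_force: [0.2, 0.4, -2.9]
width: 0.0308
finger_force: 30.0
```

```bash
python3 -m pendant '[[0.1,1.5,0,0,0,1,0],[0.2,3,0,0,0,1,0],[0.2,4,0,0,0,1,0],[0.2,4,0,0,0,1.5,0],[0.2,4,0,0,0,1.2,0],[0.2,3.5,0,0,0,1,0],[0.2,2.5,0,0,0,1,0],[0,0,0,0,0,0,0]]'; python3 -m pendant '[[0,0,0,0,0,0,0],[0,0,0,0,0,0,0]]'; python3 - <<'E'
from bench import imaging
import cv2
b=imaging.snapshot("scene")[90:250,150:350,::-1]
cv2.imwrite("pics/m.png",cv2.resize(b,None,fx=3,fy=3))
E
```

```text
time: 7.5
tool_pos: [0.5379, 0.0001, 0.2194]
ee_rot: [-3.14, 0.005, -0.008]
wrist_force: [-0.1, -0.2, -1.7]
width: 0.0311
finger_force: 30.0
time: 7.7
tool_pos: [0.5384, -0.0045, 0.2199]
ee_rot: [3.141, 0.004, -0.015]
wrist_force: [-0.3, -0.4, -2.0]
width: 0.0306
finger_force: 30.0
```

View pics/m.png

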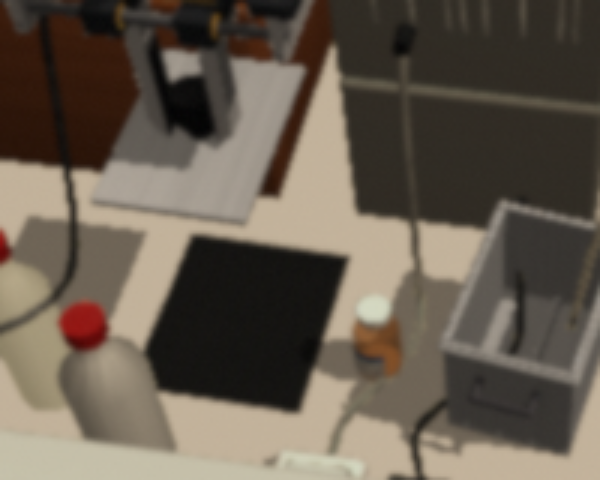

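The cover hangs level over the mat, whose corners are at (190,237), (348,257), (298,410) and (147,388). The tank is open. The red-capped bottles are close to the arm's path, so I'll check their heights.

```bash
python3 - <<'E'
from h import *
def tri(a,b):
    f=lambda X:np.r_[proj("top",X)-a,proj("scene",X)-b]
    r=least_squares(f,[.55,-.25,.1]); return r.x.round(3),r.fun.round(1)
print(tri(np.array([137,209]),np.array([147,171])),tri(np.array([179,234]),np.array([178,198])))
E
```

```text
(array([0.464, 0.121, 0.16 ]), array([ 1.7, -0.5, -1.7, -0.1])) (array([0.411, 0.039, 0.159]), array([ 0.7, -0.2, -0.6, -0. ]))
```

```bash
python3 -m pendant '[[0.1,0,-2,0,0,0,0],[0,0,-3,0,0,0,0],[0,0,-3,0,0,0,0],[0,0,-3,0,0,0,0],[0,0,-2.5,0,0,0,0],[0,0,-2,0,0,0,0],[0,0,-1,0,0,0,0],[0,0,0,0,0,0,0]]'; python3 -m pendant '[[0,0,-0.5,0,0,0,0],[0,0,-0.5,0,0,0,0],[0,0,0,0,0,0,0],[0,0,0,0,0,0,0]]'
```

```text
time: 8.55
tool_pos: [0.5386, -0.0048, 0.0538]
ee_rot: [3.141, 0.006, -0.016]
wrist_force: [0.7, 0.8, -1.4]
width: 0.031
finger_force: 30.0
time: 8.95
tool_pos: [0.5402, -0.0041, 0.046]
ee_rot: [3.141, 0.002, -0.014]
wrist_force: [-0.9, -0.3, -2.7]
width: 0.0306
finger_force: 30.0
```

```bash
python3 -m pendant '[[0,0,-0.5,0,0,0,0],[0,0,-0.5,0,0,0,0],[0,0,-0.2,0,0,0,0],[0,0,0,0,0,0,0],[0,0,0,0,0,0,0]]';  python3 -m pendant '[[0,0,-0.1,0,0,0,0],[0,0,-0.1,0,0,0,0],[0,0,0,0,0,0,0]]'
```

```text
time: 9.45
tool_pos: [0.5398, -0.0041, 0.0334]
ee_rot: [3.141, 0.003, -0.014]
wrist_force: [0.4, -0.1, -0.7]
width: 0.0305
finger_force: 30.0
time: 9.75
tool_pos: [0.5398, -0.0041, 0.0314]
ee_rot: [3.141, 0.003, -0.014]
wrist_force: [0.5, -0.1, -2.5]
width: 0.031
finger_force: 30.0
```

```bash
python3 -m pendant '[[0,0,-0.1,0,0,0,0],[0,0,0,0,0,0,0]]';  python3 -m pendant '[[0,0,-0.1,0,0,0,0],[0,0,0,0,0,0,0]]'
```

```text
time: 9.95
tool_pos: [0.5399, -0.0041, 0.0305]
ee_rot: [3.141, 0.002, -0.014]
wrist_force: [0.3, -0.1, -1.9]
width: 0.0308
finger_force: 30.0
time: 10.15
tool_pos: [0.5399, -0.0041, 0.0304]
ee_rot: [3.141, 0.002, -0.014]
wrist_force: [-2.8, -0.1, 3.7]
width: 0.0309
finger_force: 30.0
```

```bash
python3 -m pendant '[[0,0,0,0,0,0,0.4],[0,0,0,0,0,0,0.6],[0,0,0,0,0,0,0.8],[0,0,0,0,0,0,0.8],[0,0,0,0,0,0,0.8],[0,0,1,0,0,0,0.8],[0,0,2,0,0,0,0.8],[0,0,3,0,0,0,0.8]]'; python3 -m pendant '[[0,0,4,0,0,0,0.8],[0,0,4,0,0,0,0.8],[0,0,4,0,0,0,0.8],[0,0,4,0,0,0,0.8],[0,-2,4,0,0,0,0.8],[0,-4,0,0,0,1,0.7],[0,-4,0,0,0,1,0.6],[0,-4,0,0,0,1,0.5]]'
```

```text
time: 10.95
tool_pos: [0.5385, -0.004, 0.0889]
ee_rot: [3.142, 0.007, -0.014]
wrist_force: [1.2, 1.2, 0.6]
width: 0.0751
finger_force: 0.0
time: 11.75
tool_pos: [0.5399, -0.1453, 0.2912]
ee_rot: [3.14, 0.0, 0.04]
wrist_force: [0.7, 0.4, -0.1]
width: 0.0546
finger_force: 0.0
```

```bash
python3 - <<'E'
from h import *
print(ray("top",T(643,68),.158),ray("scene",S(570,45),.158), loc((.5452445,-.44624918,.06563776),(.05,.033,.158)))
E
python3 -m pendant '[[0,-4,0,0,0,0.5,0.45],[0,-4,0,0,0,0.5,0.45],[0,-4,0,0,0,0.5,0.45],[0,-4,0,0,0,0,0.45],[0.3,-4,0,0,0,0,0.45],[0,-4,0,0,0,0,0.45],[0,-2.8,0,0,0,0,0.45],[0,0,-4,0,0,0,0.45]]'; python3 -m pendant '[[0,0,-3,0,0,0,0.45],[0,0,0,0,0,0,0.45],[0,0,0,0,0,0,0.45]]'
python3 - <<'E'
from bench import imaging
import cv2
a=imaging.snapshot("top")[95:235,350:470,::-1]; b=imaging.snapshot("scene")[90:250,370:490,::-1]
cv2.imwrite("pics/p.png",cv2.hconcat([cv2.resize(a,(384,512)),cv2.resize(b,(384,512))]))
E
```

```text
[ 0.5843 -0.4048  0.158 ] [ 0.589  -0.4103  0.158 ] [np.float64(0.5929723396959534), np.float64(-0.4100407097484501), 0.158]
time: 12.55
tool_pos: [0.5439, -0.4182, 0.256]
ee_rot: [3.13, -0.007, 0.059]
wrist_force: [0.8, -0.3, -0.2]
width: 0.0424
finger_force: 0.0
time: 12.85
tool_pos: [0.5427, -0.412, 0.2199]
ee_rot: [-3.141, 0.003, 0.064]
wrist_force: [-0.3, -0.7, -0.5]
width: 0.042
finger_force: 0.0
```

View pics/p.png

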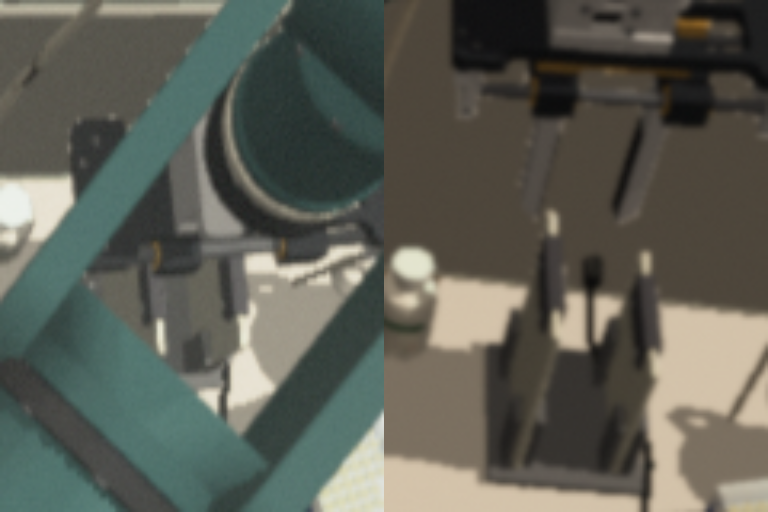

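The fingers are above the tall plate, at top (550,215) in the right half, and straddle it. A small shift of +0.2 cm in y and -0.5 cm in x, then down.

```bash
python3 -m pendant '[[-0.5,0.2,-1.5,0,0,0,0.45],[0,0,-1.5,0,0,0,0.45],[0,0,-1.5,0,0,0,0.45],[0,0,-1.5,0,0,0,0.45],[0,0,-1.3,0,0,0,0.45],[0,0,-0.6,0,0,0,0.45],[0,0,0,0,0,0,0.45],[0,0,0,0,0,0,0.45]]'; python3 -m pendant '[[0,0,0,0,0,0,0.3],[0,0,0,0,0,0,0.2],[0,0,0,0,0,0,0.15],[0,0,0,0,0,0,0.1],[0,0,0,0,0,0,0],[0,0,0,0,0,0,0],[0,0,0,0,0,0,0],[0,0,0,0,0,0,0]]'
```

```text
time: 13.75
tool_pos: [0.538, -0.4103, 0.1408]
ee_rot: [3.141, 0.002, 0.064]
wrist_force: [-0.6, -0.2, -0.1]
width: 0.0423
finger_force: 0.0
time: 14.55
tool_pos: [0.538, -0.4103, 0.1408]
ee_rot: [3.141, 0.002, 0.064]
wrist_force: [0.0, -0.4, 1.7]
width: 0.0117
finger_force: 30.0
```

```bash
python3 -m pendant '[[0,0,0.5,0,0,0,0],[0,0,1,0,0,0,0],[0,0,2,0,0,0,0],[0,0,2,0,0,0,0],[0,0,2,0,0,0,0],[0,0,2,0,0,0,0],[0,0,2,0,0,0,0],[0,0,2,0,0,0,0]]'; python3 -m pendant '[[0,0,2,0,0,0,0],[0,0,0,0,0,0,0],[0,0,0,0,0,0,0]]'; python3 - <<'E'
from bench import imaging
import cv2
b=imaging.snapshot("scene")[60:250,280:480,::-1]
cv2.imwrite("pics/l.png",cv2.resize(b,None,fx=3,fy=3,interpolation=cv2.INTER_CUBIC))
E
```

```text
time: 15.35
tool_pos: [0.5377, -0.4098, 0.2766]
ee_rot: [-3.141, 0.003, 0.064]
wrist_force: [-0.1, -0.3, -1.6]
width: 0.012
finger_force: 30.0
time: 15.65
tool_pos: [0.5379, -0.4101, 0.2957]
ee_rot: [3.141, 0.002, 0.064]
wrist_force: [-0.5, 0.3, -1.9]
width: 0.0119
finger_force: 30.0
```

View pics/l.png

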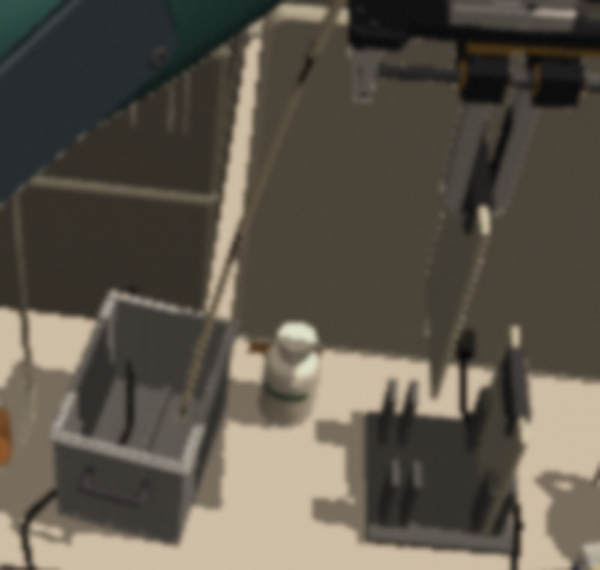

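The plate hangs clear of the rack, with its far top corner at (485,208) and lower near corner at (435,398). The open tank's rim corners are at (113,291), (238,322), (190,468) and (55,430). I'll refine the tank and plate estimates from these.

```bash
python3 - <<'E'
from h import *
import cv2
L=lambda u,v:np.array([u/3+280,v/3+60])
t0=(.5285,-.2296,-.157)
R=lambda sx,sy:(sx*.066,sy*.046,.1)
q,r=fit([("scene",R(1,1),L(113,291)),("scene",R(1,-1),L(238,322)),("scene",R(-1,-1),L(190,468)),("scene",R(-1,1),L(55,430))],t0);print(q,r)
print("far top",ray("scene",L(485,208),.3129),"low",ray("scene",L(435,398),.163))
pl=(.538,-.410,.064)
for x in(.05,-.05):
  for z in(.163,.313): print(x,z,((proj("scene",loc(pl,(x,0,z)))-[280,60])*3).round())
print("rib ends pred",[((proj("scene",loc(q,(x,0,.013)))-[280,60])*3).round() for x in(.062,-.062)],[((proj("scene",loc(t0,(x,0,.013)))-[280,60])*3).round() for x in(.062,-.062)])
b=imaging.snapshot("top")[125:265,250:400,::-1]
c=imaging.snapshot("scene")[150:250,290:370,::-1]
cv2.imwrite("pics/t.png",cv2.hconcat([cv2.resize(b,(450,420),interpolation=cv2.INTER_CUBIC),cv2.resize(c,(336,420),interpolation=cv2.INTER_CUBIC)]))
E
```

```text
[ 0.5327982  -0.23191931 -0.14957531] [[0.5, 0.1], [0.0, 0.4], [0.6, 0.5], [0.2, 0.8]]
far top [ 0.5082 -0.4138  0.3129] low [ 0.4929 -0.4158  0.163 ]
0.05 0.163 [424. 284.]
0.05 0.313 [472. 109.]
-0.05 0.163 [431. 404.]
-0.05 0.313 [484. 234.]
rib ends pred [array([170., 385.]), array([122., 515.])] [array([166., 389.]), array([117., 520.])]
```

View pics/t.png

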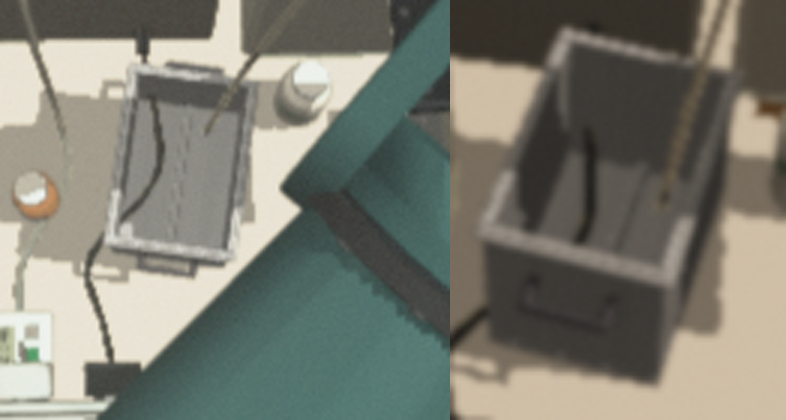

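```bash
cat >> h.py <<'E'
L=lambda u,v:np.array([u/3+280,v/3+60])
Tt=lambda u,v:np.array([u/3+250,v/3+125])
R_=lambda sx,sy:(sx*.066,sy*.046,.1)
E
python3 - <<'E'
from h import *
S4=[("scene",R_(1,1),L(113,291)),("scene",R_(1,-1),L(238,322)),("scene",R_(-1,-1),L(190,468)),("scene",R_(-1,1),L(55,430))]
T4=[("top",R_(1,1),Tt(128,66)),("top",R_(1,-1),Tt(253,83)),("top",R_(-1,-1),Tt(230,264)),("top",R_(-1,1),Tt(107,250))]
for o in(T4,S4+T4):
  q,r=fit(o,(.53,-.23,-.15));print(q,r)
  print("rib pred top",[((proj("top",loc(q,(x,0,.013)))-[250,125])*3).round() for x in(.05,-.055)],"plate offset")
th=np.deg2rad(19.8)
for s in(1,-1):   # lean side
  d=.1328
  yc=.0030+.0025*np.cos(th)+.0005   # foot centre (tank y)
  yf=s*(.0077-.0025*np.cos(th)); zf=.005+.0025*np.sin(th)
  print(s,"TCP tank y,z",yf+s*d*np.sin(th),zf+d*np.cos(th), loc(q,(-.002,yf+s*d*np.sin(th),0)))
E
```

```text
[ 0.52716249 -0.22704712 -0.13723644] [[0.3, 1.6], [0.6, 1.0], [0.4, 1.1], [0.1, 1.4]]
rib pred top [array([184., 122.]), array([169., 249.])] plate offset
[ 0.52964752 -0.22972366 -0.14279722] [[1.0, 1.1], [1.4, 0.4], [1.6, 0.6], [1.0, 2.1], [1.7, 0.4], [0.7, 0.0], [1.4, 2.1], [0.9, 2.7]]
rib pred top [array([188., 120.]), array([172., 246.])] plate offset
1 TCP tank y,z 0.05033219388618914 0.13079581091773437 [np.float64(0.5348307682556365), np.float64(-0.17961913595161239), 0]
-1 TCP tank y,z -0.05033219388618914 0.13079581091773437 [np.float64(0.5205049757352215), np.float64(-0.2792589404187517), 0]
```

```bash
python3 -m pendant '[[0,2,0,0,0,-1.5,0],[0,3,0,0,0,-2,0],[0,3,0,0,0,-2,0],[-0.1,3,0,0,0,-2,0],[-0.1,3,0,0,0,-2,0],[-0.1,3,0,0,0,-2,0],[-0.1,3,0,0,0,-0.8,0],[-0.1,2.3,0,0,0,0,0]]';  python3 -m pendant '[[0,0,0,-3,0.45,0,0],[0,0,0,-4,0.6,0,0],[0,0,0,-4,0.6,0,0],[0,0,0,-4,0.6,0,0],[0,0,0,0,0,0,0],[0,0,0,0,0,0,0],[0,0,0,0,0,0,0]]'; python3 - <<'E'
from bench import robot
from scipy.spatial.transform import Rotation as R
o=robot.get_obs();m=R.from_euler("xyz",o["ee_rot"]).as_matrix();print(o["tool_pos"],o["joint_positions"].round(2));print(m.round(3))
E
```

```text
time: 16.6
tool_pos: [0.5322, -0.1851, 0.2943]
ee_rot: [-3.141, 0.005, -0.15]
wrist_force: [-0.8, -0.6, -2.4]
width: 0.012
finger_force: 30.0
time: 17.3
tool_pos: [0.5326, -0.1876, 0.2951]
ee_rot: [2.877, 0.003, -0.152]
wrist_force: [-0.0, -0.8, -1.9]
width: 0.0117
finger_force: 30.0
[ 0.53261303 -0.18755506  0.29512265] [-0.28  0.1   1.23 -0.27  1.78  1.38]
[[ 0.988 -0.145 -0.042]
 [-0.151 -0.954 -0.258]
 [-0.003  0.261 -0.965]]
```

```bash
python3 -m pendant '[[0,0.1,-2,0,0,0,0],[0,0,-2,0,0,0,0],[0,0,-2,0,0,0,0],[0,0,-2,0,0,0,0],[0,0,-2,0,0,0,0],[0,0,-2,0,0,0,0],[0,0,-1.3,0,0,0,0],[0,0,0,0,0,0,0]]';  python3 -m pendant '[[0,0,-0.6,0,0,0,0],[0,0,-0.5,0,0,0,0],[0,0,0,0,0,0,0],[0,0,0,0,0,0,0]]'
```

```text
time: 18.1
tool_pos: [0.5314, -0.1863, 0.1599]
ee_rot: [2.878, 0.007, -0.153]
wrist_force: [0.5, 0.1, -2.2]
width: 0.0115
finger_force: 30.0
time: 18.5
tool_pos: [0.5331, -0.1862, 0.152]
ee_rot: [2.876, 0.001, -0.151]
wrist_force: [0.5, -0.2, -2.1]
width: 0.0117
finger_force: 30.0
```

```bash
python3 -m pendant '[[0,0,-0.5,0,0,0,0],[0,0,-0.4,0,0,0,0],[0,0,-0.2,0,0,0,0],[0,0,0,0,0,0,0],[0,0,0,0,0,0,0]]';  python3 -m pendant '[[0,0,-0.2,0,0,0,0],[0,0,-0.2,0,0,0,0],[0,0,0,0,0,0,0],[0,0,0,0,0,0,0]]'
```

```text
time: 19.0
tool_pos: [0.5328, -0.1861, 0.1404]
ee_rot: [2.876, 0.002, -0.151]
wrist_force: [-0.1, -0.3, -2.1]
width: 0.0119
finger_force: 30.0
time: 19.4
tool_pos: [0.5328, -0.1861, 0.1364]
ee_rot: [2.876, 0.002, -0.151]
wrist_force: [-0.2, -0.2, -1.7]
width: 0.0117
finger_force: 30.0
```

```bash
python3 -m pendant '[[0,0,-0.1,0,0,0,0],[0,0,0,0,0,0,0],[0,0,0,0,0,0,0]]'
```

```text
time: 19.7
tool_pos: [0.5328, -0.1861, 0.1355]
ee_rot: [2.876, 0.002, -0.151]
wrist_force: [-0.1, -0.8, -2.1]
width: 0.0119
finger_force: 30.0
```

```bash
python3 -m pendant '[[0,-0.1,0,0,0,0,0],[0,-0.1,0,0,0,0,0],[0,0,0,0,0,0,0],[0,0,0,0,0,0,0]]';  python3 -m pendant '[[0,-0.1,0,0,0,0,0],[0,0,0,0,0,0,0],[0,0,0,0,0,0,0]]'
```

```text
time: 20.1
tool_pos: [0.5329, -0.1877, 0.1355]
ee_rot: [2.877, 0.002, -0.151]
wrist_force: [-0.5, 2.3, -0.6]
width: 0.0115
finger_force: 30.0
time: 20.4
tool_pos: [0.533, -0.1883, 0.1355]
ee_rot: [2.878, 0.002, -0.151]
wrist_force: [0.7, 4.8, -0.7]
width: 0.0123
finger_force: 30.0
```

```bash
python3 -m pendant '[[0,0.15,0,0,0,0,0],[0,0,-0.1,0,0,0,0],[0,0,0,0,0,0,0],[0,0,0,0,0,0,0]]';  python3 -m pendant '[[0,0,-0.1,0,0,0,0],[0,0,0,0,0,0,0],[0,0,0,0,0,0,0]]'; python3 -m pendant '[[0,0,-0.05,0,0,0,0],[0,0,0,0,0,0,0],[0,0,0,0,0,0,0]]'
```

```text
time: 20.8
tool_pos: [0.5329, -0.1878, 0.1345]
ee_rot: [2.876, 0.002, -0.151]
wrist_force: [0.5, 2.1, -2.1]
width: 0.0119
finger_force: 30.0
time: 21.1
tool_pos: [0.5329, -0.1877, 0.1335]
ee_rot: [2.876, 0.002, -0.151]
wrist_force: [1.3, 2.2, -1.1]
width: 0.0117
finger_force: 30.0
time: 21.4
tool_pos: [0.5329, -0.1877, 0.133]
ee_rot: [2.876, 0.002, -0.151]
wrist_force: [0.9, 1.8, -0.7]
width: 0.012
finger_force: 30.0
```

```bash
python3 -m pendant '[[0,0,-0.1,0,0,0,0],[0,0,0,0,0,0,0],[0,0,0,0,0,0,0]]'; python3 -m pendant '[[0,0,-0.05,0,0,0,0],[0,0,0,0,0,0,0],[0,0,0,0,0,0,0]]'
```

```text
time: 21.7
tool_pos: [0.533, -0.1877, 0.1328]
ee_rot: [2.876, 0.001, -0.151]
wrist_force: [-0.6, 2.4, 4.6]
width: 0.0121
finger_force: 30.0
time: 22.0
tool_pos: [0.5331, -0.1877, 0.1327]
ee_rot: [2.876, 0.001, -0.151]
wrist_force: [-1.2, 3.2, 5.6]
width: 0.0116
finger_force: 30.0
```

```bash
python3 -m pendant '[[0,0,0.05,0,0,0,0],[0.03,0.22,-0.06,-1,0.15,0,0],[0.03,0.22,-0.06,-1,0.15,0,0],[0,0,0,0,0,0,0],[0,0,0,0,0,0,0]]'; python3 -m pendant '[[0.03,0.22,-0.07,-1,0.15,0,0],[0,0,0,0,0,0,0],[0,0,0,0,0,0,0]]'
```

```text
time: 22.5
tool_pos: [0.5338, -0.183, 0.1315]
ee_rot: [2.839, 0.001, -0.151]
wrist_force: [-0.8, 3.7, 5.0]
width: 0.0117
finger_force: 30.0
time: 22.8
tool_pos: [0.5341, -0.1808, 0.1308]
ee_rot: [2.822, 0.001, -0.151]
wrist_force: [-0.6, 4.4, 4.4]
width: 0.0114
finger_force: 30.0
```

```bash
python3 -m pendant '[[0.015,0.11,-0.035,-0.5,0.07,0,0],[0,0,0,0,0,0,0],[0,0,0,0,0,0,0]]'; python3 -m pendant '[[0.015,0.11,-0.035,-0.5,0.07,0,0],[0,0,0,0,0,0,0],[0,0,0,0,0,0,0]]'; python3 -m pendant '[[0.015,0.11,-0.035,-0.5,0.07,0,0],[0,0,0,0,0,0,0],[0,0,0,0,0,0,0]]'
```

```text
time: 23.1
tool_pos: [0.5343, -0.1797, 0.1304]
ee_rot: [2.813, 0.001, -0.151]
wrist_force: [-0.5, 4.2, 5.2]
width: 0.0119
finger_force: 30.0
time: 23.4
tool_pos: [0.5344, -0.1786, 0.13]
ee_rot: [2.804, 0.001, -0.151]
wrist_force: [-0.4, 4.8, 5.6]
width: 0.0122
finger_force: 30.0
time: 23.7
tool_pos: [0.5346, -0.1777, 0.1297]
ee_rot: [2.795, 0.0, -0.151]
wrist_force: [-0.6, 4.3, 5.4]
width: 0.0117
finger_force: 30.0
```

```bash
python3 -m pendant '[[0.015,0.11,-0.035,-0.5,0.07,0,0],[0,0,0,0,0,0,0],[0,0,0,0,0,0,0]]';python3 - <<'E'
from bench import imaging
import cv2
a=imaging.snapshot("top")[125:265,260:380,::-1]; b=imaging.snapshot("scene")[90:250,270:407,::-1]
cv2.imwrite("pics/z.png",cv2.hconcat([cv2.resize(a,(360,420)),cv2.resize(b,(360,420),interpolation=cv2.INTER_CUBIC)]))
E
```

```text
time: 24.0
tool_pos: [0.5346, -0.1776, 0.1297]
ee_rot: [2.785, 0.0, -0.151]
wrist_force: [-0.5, 0.6, 6.5]
width: 0.0116
finger_force: 30.0
```

View pics/z.png

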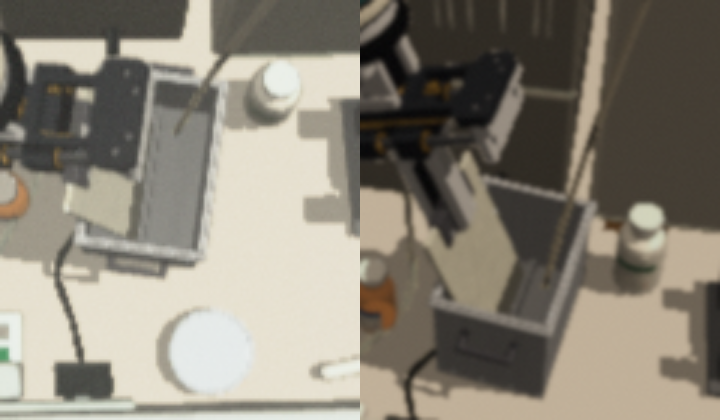

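The plate leans on the +y wall with its foot beside the rib, and the drop in Fy confirms wall contact. I'll release it and retreat along the tilted tool axis.

```bash
python3 -m pendant '[[0,0,0,0,0,0,0.15],[0,0,0,0,0,0,0.2],[0,0,0,0,0,0,0.25],[0,0,0,0,0,0,0.3],[0,0,0,0,0,0,0.3],[0,0,0,0,0,0,0.3],[0,0,0,0,0,0,0.3]]'; python3 -m pendant '[[0.05,0.35,0.94,0,0,0,0.3],[0.1,0.7,1.88,0,0,0,0.3],[0.1,0.7,1.88,0,0,0,0.3],[0.1,0.7,1.88,0,0,0,0.3],[0.1,0.7,1.88,0,0,0,0.3],[0.1,0.7,3,0,0,0,0.3],[0,0,4,0,0,0,0.3],[0,3,3,0,0,0,0.3]]'; python3 -m pendant '[[-1,4,2,0,0,0,0.3],[-2,4,0,0,0,0,0.3],[-2,4,0,0,0,0,0.3],[-2,4,0,0,0,0,0.3],[0,4,0,0,0,0,0.3],[0,4,0,0,0,0,0.3],[0,0,0,0,0,0,0.3],[0,0,0,0,0,0,0.3]]'
```

```text
time: 24.8
tool_pos: [0.5343, -0.1767, 0.1287]
ee_rot: [2.788, 0.002, -0.151]
wrist_force: [0.5, -0.4, 0.7]
width: 0.0285
finger_force: 0.0
time: 25.6
tool_pos: [0.5398, -0.1098, 0.3167]
ee_rot: [2.787, -0.002, -0.155]
wrist_force: [-0.3, -0.2, -0.1]
width: 0.0283
finger_force: 0.0
time: 26.4
tool_pos: [0.4698, 0.1325, 0.3338]
ee_rot: [2.788, 0.001, -0.15]
wrist_force: [0.6, -0.4, -0.9]
width: 0.0282
finger_force: 0.0
```

```bash
python3 - <<'E'
from h import *
import cv2
q=(.529,-.2297,-.15); th=np.deg2rad(20)
now={n:imaging.snapshot(n) for n in P}
def poly(n,a,b): # plate outline between along a..b
    pt=lambda x,l:proj(n,loc(q,(x,.0055+l*np.sin(th),.006+l*np.cos(th))))
    return np.array([pt(.05,a),pt(.05,b),pt(-.05,b),pt(-.05,a)]).astype(np.int32)
for n in P:
    g=now[n]
    for nm,a,b in(("upper face",.07,.115),("above plate",.16,.19)):
        m=np.zeros(g.shape[:2],np.uint8); cv2.fillPoly(m,[poly(n,a,b)],1); print(n,nm,g[m>0].mean(0).round())
    old=cv2.imread(f"pics/{n}0.png")[:,:,::-1]
    d=(cv2.absdiff(old,g).max(2)>40).astype(np.uint8); d=cv2.morphologyEx(d,cv2.MORPH_OPEN,np.ones((3,3)))
    k,_,st,c=cv2.connectedComponentsWithStats(d); print(n,"changed",[s[:5].tolist() for s in st[1:] if s[4]>12])
for _ in range(4): e=imaging.snapshot("scene")
print("still",cv2.absdiff(now["scene"],e)[140:250,270:480].max())
E
```

```text
scene upper face [143. 133. 111.]
scene above plate [81. 73. 62.]
scene changed [[0, 0, 110, 33, 1836], [47, 28, 6, 6, 29], [85, 32, 34, 28, 560], [42, 34, 26, 8, 104], [73, 34, 7, 5, 30], [59, 52, 4, 4, 14], [18, 57, 31, 14, 252], [63, 59, 29, 22, 211], [95, 67, 30, 40, 544], [77, 79, 9, 10, 36], [90, 85, 15, 15, 85], [87, 91, 5, 5, 19], [92, 97, 5, 5, 19], [307, 148, 8, 12, 67], [323, 156, 7, 4, 21], [421, 156, 4, 7, 27], [318, 160, 38, 53, 1001], [296, 165, 16, 19, 201], [201, 169, 59, 52, 1987], [310, 173, 23, 16, 226], [411, 178, 16, 21, 213], [20, 181, 49, 27, 596], [380, 181, 6, 9, 46], [258, 184, 23, 20, 278], [298, 195, 8, 10, 47], [353, 198, 43, 36, 1131], [253, 214, 12, 6, 48], [74, 362, 104, 36, 1984], [180, 388, 8, 9, 39], [148, 394, 5, 6, 23]]
top upper face [162. 157. 139.]
top above plate [155. 149. 134.]
top changed [[288, 149, 45, 59, 1416], [386, 148, 11, 9, 71], [195, 153, 44, 57, 2248], [0, 155, 95, 72, 3569], [0, 157, 4, 8, 27], [333, 156, 37, 43, 1034], [281, 159, 12, 29, 259], [244, 163, 16, 23, 315], [302, 172, 5, 8, 35], [258, 182, 8, 11, 72], [399, 183, 3, 8, 24], [0, 188, 11, 8, 74], [95, 190, 8, 9, 54], [9, 199, 7, 6, 27], [244, 198, 10, 4, 35], [146, 363, 49, 26, 808]]
still 3
```

```bash
python3 -c "
from bench import robot
print(robot.close_job())"
```

```text
the job is handed in; nothing more can be done
None
```

The job is handed in: the cover lies flat on the mat, knob up, and the tall plate leans at about 20° against the tank's long wall on the robot's left (+y), foot beside the rib and grip strip above the rim; it held still in the last pictures, and nothing else was knowingly touched.

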